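# Show the edge of a label plate on the disc sander's table

### The job

The brass label plate lies flat on the sander's disc table, too flat to pick up. Push the mitre gauge back along its slot, away from the robot, as far as it goes, then push the plate along the table towards its near end until the plate's near edge sticks out about 30 mm past the table, square to it and the plate still lying flat. Only push: do not lift the plate, do not let it touch the sanding disc, and leave the things on the bench alone.

Things in the scene. Friction and masses are not known exactly. Their poses are not given: they have to be found in the camera images.
- sander: Belt and disc sander, fixed, black and red. Origin at bench level under the middle of its small aluminium disc table; x runs along the table's length from the near end (-x, towards the robot) to the far end, y points from the table to the machine. Table 250 mm long (x), 170 mm wide (y), top level, 120 mm above the bench, no rim. Belt unit and motor stand beyond y = +100 mm, 255 mm high.
- sander_disc: The upright sanding disc, 150 mm in diameter, at the machine side of the table: its flat brown face is at y = +89 mm of the sander (4 mm past the table's edge) and looks to -y. It does not turn. Its origin is the sander's.
- near_edge (a point): Middle of the near end edge of the disc table, on the top (120 mm above the bench); axes as the sander's.
- far_edge (a point): Middle of the far end edge of the disc table, on the top. Between the two ends runs the table's mitre slot, 19 mm wide and 9 mm deep, along x at y = +20 mm of the sander.
- mitre_gauge (a joint): Travel of the mitre gauge in its slot, in m, along the sander's x: 0 nearest the robot, 0.050 at its far stop (fully back). At value q its fence face stands 50 mm + q past the table's middle towards the far end. It cannot leave the slot, slides with about 2 N, stays where it is left.
- fence_face (a point): Middle of the face of the gauge's aluminium fence (the side that looks to the robot and the plate), 36 mm above the table. The fence is 130 mm wide (y), 8 mm thick, reaching from 1 to 37 mm above the table. Behind it: a half-round plate 7 mm high and a black lock knob, 32 mm in diameter, 32 mm behind the face, top 41 mm above the table.
- blank: The brass label plate: flat, 104 mm long (its x), 90 mm wide (its y), 5 mm thick, a small screw hole at each corner, about 0.3 to 0.5 kg. Origin at the centre of its underside. Its -x edge is the near edge that is to stick out. It starts wholly on the table, turned at most 0.25 rad from the sander's axes, in front of the gauge's fence.
- blank_near_left (a point): Upper corner of the plate at its near edge, on the machine's side (-52, +45, 5 mm in the plate's frame).
- blank_near_right (a point): Upper corner of the plate at its near edge, on the side away from the machine (-52, -45, 5 mm in the plate's frame).
- belt_stick: Bystander on the bench: brown crepe-rubber belt-cleaning stick, 110 x 36 x 36 mm; origin at the centre of its underside.
- case: Bystander on the bench: white plastic case, 77 x 57 x 28 mm; origin at the centre of its underside.
- square: Bystander on the bench: small engineer's square, dark stock and steel blade, 84 x 75 x 18 mm; origin at its underside.
- glue: Bystander on the bench: white glue bottle, 48 mm in diameter, 100 mm high; origin at the centre of its underside.
Mind the look-alikes: they are no part of the job. Several things have the shape of the blank; the one meant has the colours described above.

How it is judged:
By the outcome, as a careful person would: the job done as asked, in the order asked, and still so for the second after the job is handed in, with the robot touching nothing.
It also fails if it takes over 48 s, if anything falls off the work surface, if the arm or the gripper's body presses on something with over 40 N, if the wrist force passes 120 N, or if a joint passes its speed limit or range.

### The arm

A 6-joint arm with a two-finger parallel gripper is mounted at the origin on the work surface. World frame = base frame: x ahead of the robot, y to its left, z up, the work surface at z = 0. Lengths are in m, angles in rad, forces in N, time in s.
With the tool pointing down it reaches from about 0.35 to 0.975 m from the base axis. Payload 4.9 kg.
Tool frame: the origin (TCP) lies where the fingers leave the gripper's body, on its centre line; the fingertips stand 73 mm ahead of it and the grasp point (between the pads) lies 54 mm ahead of it; z points along the fingers, y is the direction in which the jaws open and shut (so a half turn about z gives the same grasp; the last joint's range is limited). The gripper opens to 85 mm and grips with 20 to 120 N. Pads are 22 mm wide; open, the fingers measure 114 mm over their backs; the gripper's body (76 mm by 85 mm) begins 54 mm behind the grasp point. The pads swing forward as they close: fully open they stand 13 mm farther back than shut.
Start: joints at [1.058, 0.053, 1.613, -0, 1.476, -0.119], TCP at [0.24, 0.577, 0.304] pointing down, gripper open.
Joint ranges: [-3.01, 3.01], [-1.01, 2.22], [0.06, 2.58], [-1.02, 4.17], [0.09, 2.62], [-3.14, 3.14]. Speed limits (rad/s): [2.57, 2.57, 3.14, 3.14, 3.14, 3.14].

### API

Orientations are given as a rotation vector (axis times angle).
In Python, from station import monitor, vision, workorder gives the robot as it stands.
- The arm moves only by the tool arm_command, never from a script. Its argument "rows" is text: rows parted by semicolons, each of 6 numbers parted by spaces: the shift along the world's x, y, z in mm, then the turn, a rotation vector about the world's x, y, z in degrees. In form: tx ty tz wx wy wz; .... A call has 1 to 12 rows; each row is the pose to reach, as a shift and turn from the pose measured when the call began; what a row does not reach only later rows make up. A row lasts 1/8 s, in which the tool goes at most 62.5 mm and 10.7 degrees, less where a joint would pass 70% of its speed; a pose out of reach is approached as far as the arm can. A call with a gripper value outside its range is refused whole. "jaw" is the opening, from 0 (shut) to 1 (fully open), set as the call begins (left out, the last holds). The fingers move at their own pace and stop on an object; "squeeze" is the grip in N (left out, the last holds). Time passes only in rows, so rows that repeat a pose let the fingers close. It gives the time, the measured TCP pose, the force and the opening at its end, in the units of the state.
- monitor.get_obs(): the state, without advancing time (a new reading comes with each control period).
- vision.get_image(name): name is "scene" or "top"; returns a dict with "frame" (420x560x3 uint8, red, green, blue), "vfov" (degrees; the focal length in pixels is half the picture's height over the tangent of half this angle, whatever the lens; pixels are square), "cx", "cy" (the principal point, pixels), "distortion" ([k1, k2, p1, p2, k3] as OpenCV has them; the pictures are not rectified), "R" (3x3) and "t" (3): a world point X has camera coordinates R X + t. Camera axes: x right, y down, z forward; pixel columns grow to the right and rows downward; lengths in m; the calibration is good to about 2 mm. A picture is of the moment at which its call begins. There is no depth.
- workorder.finish_job(): hands the job in, once; it reports no verdict.
The state is a dict: "t": time; "q": joint angles; "dq": joint speeds; "effort": joint torques, N m; "tool_pos": TCP position; "tool_rot": TCP orientation; "contact_force": force on the tool from outside, world axes, zero at the start; "wrist_torque": the same for the moment, N m; "opening": finger opening in m.
Only numpy, scipy, OpenCV 4.12 (cv2) and the standard library are available. Lean on these libraries where they do the work, as an engineer would, in place of code of your own. Each camera call takes 0.05 s, during which the arm holds its last target. There are 200 camera calls.

## Working session

There is one attempt and no reset: what is moved stays moved. The work goes in short steps, Python scripts to look and compute and a tool call to move; the robot and the scene stay as the last step left them, time stands still between calls to the robot, and variables do not carry over. Pictures are saved under pics/ and viewed, about 8 in all and at most 12, crops included, and the job is handed in when it is done.

Besides the shell and the picture viewer there is one more tool, called after "Call:" by a JSON object that holds its "fn" and its "kwargs", one argument or row to a line. arm_command: Moves the arm, as the interface text tells. Its arguments: {"type":"object","properties":{"rows":{"type":"string"},"jaw":{"type":"number"},"squeeze":{"type":"number"}},"required":["rows"]}

```bash
mkdir -p pics; cat > h.py <<'E'
import numpy as np, cv2
from station import monitor, vision, workorder
def cam(n):
    d=vision.get_image(n); f=d['frame'].shape[0]/2/np.tan(np.radians(d['vfov'])/2)
    K=np.array([[f,0,d['cx']],[0,f,d['cy']],[0,0,1]]); return d,K
def save(d,fn,box=None,s=1):
    im=d['frame'][:,:,::-1]
    if box: im=im[box[1]:box[3],box[0]:box[2]]
    cv2.imwrite('pics/'+fn,cv2.resize(im,None,fx=s,fy=s,interpolation=cv2.INTER_CUBIC))
def toworld(d,K,px,z):
    u=cv2.undistortPoints(np.array(px,float).reshape(-1,1,2),K,np.array(d['distortion'],float)).reshape(-1,2)
    R=np.array(d['R']);t=np.array(d['t']);C=-R.T@t
    r=np.c_[u,np.ones(len(u))]@R
    return C+r*((z-C[2])/r[:,2])[:,None]
def topix(d,K,X):
    R=np.array(d['R']);t=np.array(d['t'])
    return cv2.projectPoints(np.array(X,float).reshape(-1,3),cv2.Rodrigues(R)[0],t,K,np.array(d['distortion'],float))[0].reshape(-1,2)
E
python3 - <<'E'
from h import *
for n in ('scene','top'):
    d,K=cam(n); save(d,n+'0.png'); print(n,-np.array(d['R']).T@np.array(d['t']))
print(monitor.get_obs())
E
```

```text
scene [1.02049781 0.41736173 0.85052181]
top [0.32501696 0.02595198 1.3772863 ]
{'t': 0.1, 'q': array([ 1.05799967e+00,  5.33097977e-02,  1.61417115e+00,  9.38981617e-06,
        1.47601121e+00, -1.19027947e-01]), 'dq': array([ 0.00028564, -0.00114647, -0.00318353, -0.00113386, -0.00042576,
        0.00056131]), 'effort': array([ 5.59727996e-04, -3.94904995e+01, -3.71362853e+01, -1.07682326e-04,
        3.92621267e-03,  6.49305122e-06]), 'tool_pos': array([0.23959328, 0.57678036, 0.30276544]), 'tool_rot': array([-6.14426071e-01, -3.08031062e+00,  2.83097287e-03]), 'contact_force': array([-0.86616769,  0.06524398,  0.35704238]), 'wrist_torque': array([-0.03597991, -0.05926292,  0.00100205]), 'opening': 0.08557364149436486}
```

View pics/scene0.png

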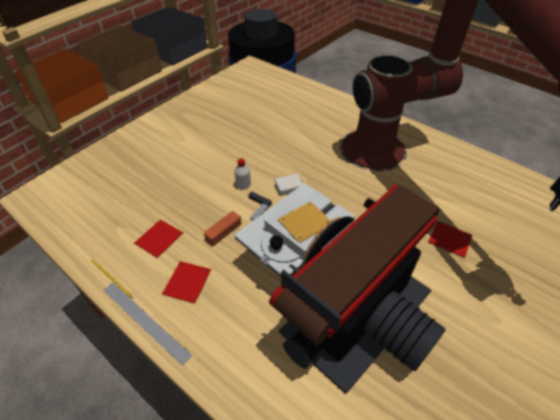

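View pics/top0.png

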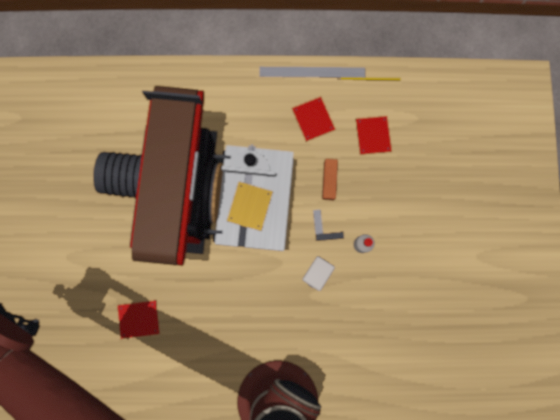

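The brass plate is at top (250,206) and scene (305,222). Its look-alikes are the red plates at top (314,118), (374,135) and (139,319), which lie on the bench and have the wrong colour. The gauge knob is at top (250,160). I'll check this in one close crop.

```bash
python3 - <<'E'
from h import *
d,K=cam('top'); save(d,'c1.png',(200,135,310,260),4.8)
d,K=cam('scene'); save(d,'c2.png',(220,160,370,285),5)
E
```

```text
(no output)
```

View pics/c1.png

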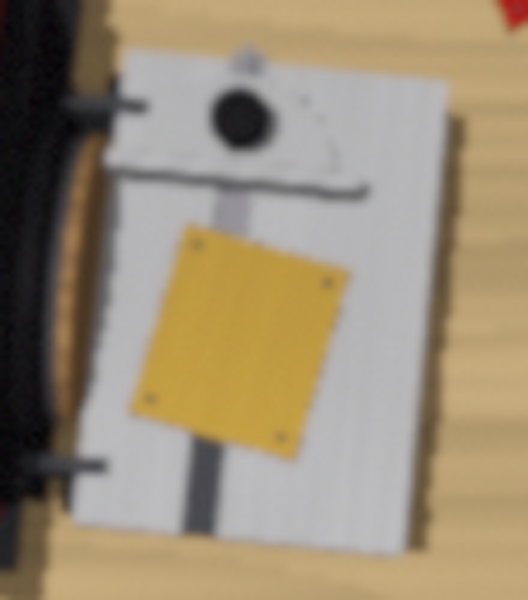

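View pics/c2.png

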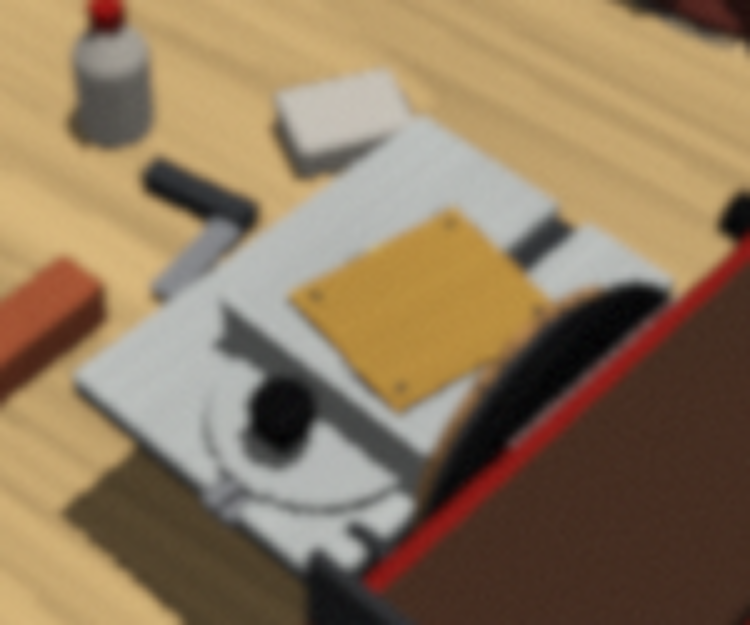

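The top crop confirms the yellow-brass plate, with its corner holes, on the disc table. Its corners are at about (187,224), (350,270), (296,460) and (131,412). Table corners are (120,50), (447,83), (405,553) and (72,523). The fence is at y≈170–190, in front of the knob at (243,118).

```bash
cat > m.py <<'E'
from h import *
d,K=cam('top')
o=lambda a:(np.array(a,float)+.5)/4.8-.5+[200,135]
T=toworld(d,K,o([(120,50),(447,83),(405,553),(72,523)]),.12)[:,:2]
P=toworld(d,K,o([(187,224),(350,270),(296,460),(131,412)]),.125)[:,:2]
F=toworld(d,K,o([(115,170),(365,183)]),.157)[:,:2]
def fit(Q,L,W):
    m=np.array([(L/2,W/2),(L/2,-W/2),(-L/2,-W/2),(-L/2,W/2)]);c=Q.mean(0)
    A=(Q-c);th=np.arctan2((m[:,0]*A[:,1]-m[:,1]*A[:,0]).sum(),(m*A).sum())
    R=np.array([[np.cos(th),-np.sin(th)],[np.sin(th),np.cos(th)]])
    print('res mm',(1e3*(A-m@R.T)).round(1).tolist()); return c,th,R
c,th,R=fit(T,.25,.17);print('sander',c,th,np.degrees(th))
p,tp,_=fit(P,.104,.09);print('plate world',p,'in sander',(p-c)@R,np.degrees(tp-th))
print('plate corners in sander',((P-c)@R).round(4).tolist());print('fence',((F-c)@R).round(4).tolist())
E
python3 m.py
```

```text
res mm [[0.0, 1.4], [-1.7, -0.9], [0.9, -0.9], [0.7, 0.3]]
sander [0.52260496 0.05882215] -0.09226894993096774 -5.28662141114836
res mm [[-1.2, -0.7], [-0.5, 1.4], [0.9, 0.6], [0.9, -1.3]]
plate world [0.50009239 0.06898237] in sander [-0.02335294  0.00804274] -10.668378344809975
plate corners in sander [[0.0349, 0.0418], [0.0187, -0.0444], [-0.082, -0.0259], [-0.0651, 0.0607]]
fence [[0.0533, 0.0784], [0.0585, -0.0481]]
```

Call:
{"fn": "arm_command", "kwargs": {
  "rows": "0 0 60 0 0 0; 0 0 117 0 0 5; 30 -45 117 0 0 10; 60 -95 117 0 0 17.3; 90 -145 117 0 0 17.3; 120 -195 117 0 0 17.3; 155 -250 117 0 0 17.3; 190 -305 117 0 0 17.3; 225 -360 117 0 0 17.3; 260 -415 117 0 0 17.3; 290 -465 117 0 0 17.3; 314 -507 117 0 0 17.3",
  "jaw": 0
}}

```text
t: 1.75
tool_pos: [0.5544, 0.0678, 0.4202]
tool_rot: [-0.146, -3.138, 0.001]
contact_force: [-0.7, -0.2, -0.5]
opening: -0.0002
```

Call:
{"fn": "arm_command", "kwargs": {
  "rows": "0 1 -50 0 0 0; 0 2 -100 0 0 0; 0 2 -150 0 0 0; 0 2 -185 0 0 0; 0 2 -207 0 0 0; 0 2 -207 0 0 0; 0 2 -207 0 0 0"
}}

```text
t: 2.62
tool_pos: [0.5551, 0.0698, 0.2145]
tool_rot: [0.145, 3.137, -0.001]
contact_force: [-0.3, -0.6, 0.4]
opening: -0.0002
```

```bash
python3 - <<'E'
from h import *
d,K=cam('top'); a=d
save(d,'c3a.png',(200,135,310,260),3.2)
d,K=cam('scene'); save(d,'c3b.png',(220,160,370,285),3.2)
a=cv2.imread('pics/c3a.png');b=cv2.imread('pics/c3b.png');cv2.imwrite('pics/c3.png',np.hstack([a,b[:a.shape[0],:440]]))
print(monitor.get_obs()['tool_pos'],monitor.get_obs()['contact_force'])
E
```

```text
[0.55536574 0.06982481 0.21516345] [ 0.10530567 -0.05717187  0.43201143]
```

View pics/c3.png

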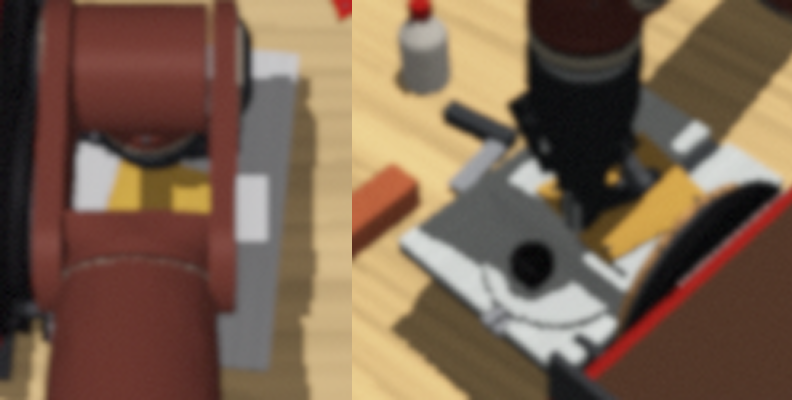

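The shut fingers hover over the plate, just robot-side of the fence. Next I push it back along the sander's x.

Call:
{"fn": "arm_command", "kwargs": {
  "rows": "5 -0.5 0 0 0 0; 10 -0.9 0 0 0 0; 15 -1.4 0 0 0 0; 20 -1.8 0 0 0 0; 25 -2.3 0 0 0 0; 30 -2.8 0 0 0 0; 35 -3.2 0 0 0 0; 40 -3.7 0 0 0 0; 45 -4.2 0 0 0 0; 50 -4.6 0 0 0 0; 50 -4.6 0 0 0 0"
}}

```text
t: 4.1
tool_pos: [0.606, 0.0653, 0.2152]
tool_rot: [0.145, 3.134, -0.0]
contact_force: [-0.6, -0.2, 1.0]
opening: -0.0002
```

Call:
{"fn": "arm_command", "kwargs": {
  "rows": "2 -0.2 0 0 0 0; 4 -0.4 0 0 0 0; 5 -0.5 0 0 0 0; 6 -0.6 0 0 0 0; 7 -0.6 0 0 0 0; 8 -0.7 0 0 0 0"
}}

```text
t: 4.85
tool_pos: [0.6122, 0.0648, 0.2151]
tool_rot: [-0.145, -3.136, 0.001]
contact_force: [-12.7, -0.6, 8.9]
opening: -0.0002
```

Force rose at an expected fence x of 0.0997, so this is the far stop. I'll push a touch more, back off, rise, and look while opening the jaws partly.

Call:
{"fn": "arm_command", "kwargs": {
  "rows": "1.5 -0.1 0 0 0 0; 1.5 -0.1 0 0 0 0"
}}

```text
t: 5.1
tool_pos: [0.6125, 0.0648, 0.2152]
tool_rot: [-0.145, -3.131, 0.001]
contact_force: [-9.6, -0.8, 5.4]
opening: 0.0001
```

Call:
{"fn": "arm_command", "kwargs": {
  "rows": "-10 1 0 0 0 0; -21 -5 0 0 0 0; -21 -5 20 0 0 0; -21 -5 20 0 0 0; -21 -5 20 0 0 0;-21 -5 20 0 0 0",
  "jaw": 0.65
}}

```text
t: 5.85
tool_pos: [0.5915, 0.0598, 0.2348]
tool_rot: [-0.145, -3.131, 0.001]
contact_force: [0.3, -0.1, -0.1]
opening: 0.0553
```

```bash
python3 - <<'E'
from h import *
d,K=cam('scene'); save(d,'c4.png',(220,160,370,285),5)
c=np.array([.5226,.0588]);th=-.0923;R=np.array([[np.cos(th),-np.sin(th)],[np.sin(th),np.cos(th)]])
o=monitor.get_obs();print(o['tool_pos'],(o['tool_pos'][:2]-c)@R,o['contact_force'],o['opening'])
pts=[(.1,-.045,.157),(.1,.085,.157),(.055,-.045,.157),(.125,-.085,.12),(-.125,-.085,.12)]
print((((topix(d,K,[list(c+R@np.array(p[:2]))+[p[2]] for p in pts])-[220,160])+.5)*5).round(0).tolist())
E
```

```text
[0.59140057 0.05981464 0.23467545] [0.0684142 0.0073516] [ 0.33824739 -0.69588434 -0.33483136] 0.05536816568165515
[[165.0, 344.0], [372.0, 506.0], [234.0, 290.0], [74.0, 377.0], [423.0, 115.0]]
```

View pics/c4.png

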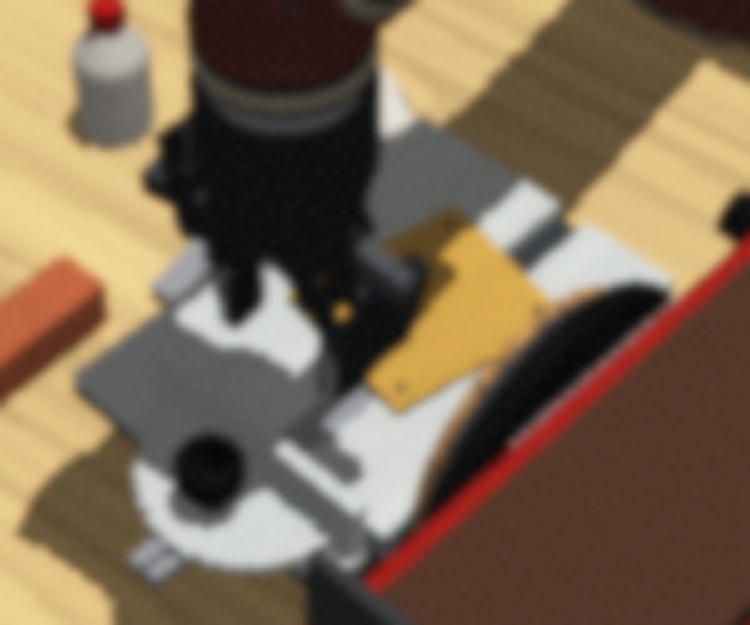

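The gauge is fully back: the knob moved from (283,410) to (208,470). The plate is unmoved and the fingers are between plate and fence. Now a guarded descent.

Call:
{"fn": "arm_command", "kwargs": {
  "rows": "0 0 -20 0 0 0; 0 0 -34 0 0 0; 0 0 -36 0 0 0; 0 0 -37 0 0 0; 0 0 -38 0 0 0; 0 0 -38 0 0 0"
}}

```text
t: 6.65
tool_pos: [0.5917, 0.0598, 0.1972]
tool_rot: [-0.145, -3.132, 0.001]
contact_force: [-0.4, 0.5, -0.3]
opening: 0.0555
```

Call:
{"fn": "arm_command", "kwargs": {
  "rows": "0 0 -1 0 0 0; 0 0 -2 0 0 0; 0 0 -3 0 0 0; 0 0 -3 0 0 0"
}}

```text
t: 7.15
tool_pos: [0.5916, 0.0598, 0.1941]
tool_rot: [-0.145, -3.131, 0.001]
contact_force: [-0.3, -0.4, 0.2]
opening: 0.0554
```

Call:
{"fn": "arm_command", "kwargs": {
  "rows": "0 0 -1 0 0 0; 0 0 -2 0 0 0; 0 0 -2 0 0 0"
}}

```text
t: 7.52
tool_pos: [0.5915, 0.0598, 0.1919]
tool_rot: [-0.145, -3.131, 0.001]
contact_force: [-0.2, 0.4, 0.1]
opening: 0.0559
```

Call:
{"fn": "arm_command", "kwargs": {
  "rows": "0 0 -1 0 0 0; 0 0 -2 0 0 0; 0 0 -2 0 0 0"
}}

```text
t: 7.9
tool_pos: [0.5914, 0.0598, 0.1897]
tool_rot: [-0.145, -3.131, 0.001]
contact_force: [-0.1, 0.0, -0.8]
opening: 0.0558
```

Call:
{"fn": "arm_command", "kwargs": {
  "rows": "0 0 -1 0 0 0; 0 0 -1 0 0 0"
}}

```text
t: 8.15
tool_pos: [0.5914, 0.0598, 0.1887]
tool_rot: [-0.145, -3.131, 0.001]
contact_force: [-0.7, -0.4, 0.3]
opening: 0.0555
```

Call:
{"fn": "arm_command", "kwargs": {
  "rows": "0 0 -1 0 0 0; 0 0 -1 0 0 0"
}}

```text
t: 8.4
tool_pos: [0.5915, 0.0598, 0.1885]
tool_rot: [-0.144, -3.131, 0.001]
contact_force: [-2.9, -0.5, 4.7]
opening: 0.0555
```

Call:
{"fn": "arm_command", "kwargs": {
  "rows": "0 0 -1 0 0 0; 0 0 -1 0 0 0"
}}

```text
t: 8.65
tool_pos: [0.5916, 0.0598, 0.1886]
tool_rot: [-0.144, -3.131, 0.001]
contact_force: [-4.0, -0.0, 5.8]
opening: 0.0555
```

Table contact is at TCP z 0.1885. I'll lift 1.5 mm, then push towards -x of the sander.

Call:
{"fn": "arm_command", "kwargs": {
  "rows": "0 0 1.6 0 0 0; -8 0.7 1.6 0 0 0; -16 1.5 1.6 0 0 0; -20 1.9 1.6 0 0 0; -24 2.2 1.6 0 0 0; -28 2.6 1.6 0 0 0; -32 3 1.6 0 0 0; -36 3.3 1.6 0 0 0; -40 3.7 1.6 0 0 0; -44 4.1 1.6 0 0 0; -48 4.4 1.6 0 0 0; -52 4.8 1.6 0 0 0"
}}

```text
t: 10.15
tool_pos: [0.5397, 0.0646, 0.1906]
tool_rot: [-0.144, -3.132, 0.001]
contact_force: [4.7, 0.4, 2.9]
opening: 0.0554
```

Call:
{"fn": "arm_command", "kwargs": {
  "rows": "-4 0.4 0 0 0 0; -8 0.7 0 0 0 0; -12 1.1 0 0 0 0; -16 1.5 0 0 0 0; -20 1.9 0 0 0 0; -24 2.2 0 0 0 0; -28 2.6 0 0 0 0; -32 3 0 0 0 0; -36 3.3 0 0 0 0; -36 3.3 0 0 0 0"
}}

```text
t: 11.4
tool_pos: [0.5032, 0.0679, 0.1906]
tool_rot: [-0.144, -3.131, 0.001]
contact_force: [0.9, 0.5, 4.7]
opening: 0.0556
```

```bash
python3 - <<'E'
from h import *
d,K=cam('scene'); save(d,'c5b.png',(240,160,370,260),5)
c=np.array([.5226,.0588]);th=-.0923;R=np.array([[np.cos(th),-np.sin(th)],[np.sin(th),np.cos(th)]])
o=monitor.get_obs();print(o['tool_pos'],(o['tool_pos'][:2]-c)@R,o['contact_force'],o['opening'])
E
```

```text
[0.50322229 0.06790729 0.19051389] [-0.02013464  0.0072825 ] [ 2.20587313 -0.3066555   3.68252102] 0.05559115346966436
```

View pics/c5b.png

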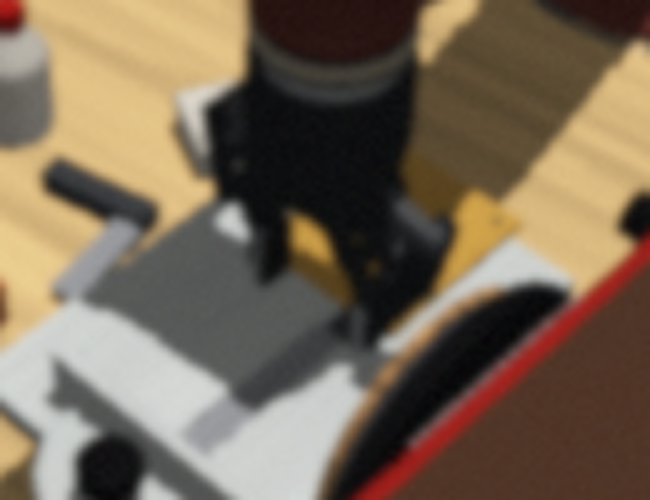

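Plate is squared against both fingers and overhanging about 10 mm by dead reckoning. I'll push 18 mm more, back off, and lift away to measure.

Call:
{"fn": "arm_command", "kwargs": {
  "rows": "-4 0.4 0 0 0 0; -8 0.7 0 0 0 0; -12 1.1 0 0 0 0; -15 1.4 0 0 0 0; -18 1.7 0 0 0 0; -18 1.7 0 0 0 0; -18 1.7 0 0 0 0"
}}

```text
t: 12.32
tool_pos: [0.4849, 0.0696, 0.1905]
tool_rot: [-0.144, -3.13, 0.001]
contact_force: [2.2, -0.7, 4.7]
opening: 0.0553
```

Call:
{"fn": "arm_command", "kwargs": {
  "rows": "7 -0.6 0 0 0 0; 15 -1.4 1 0 0 0; 15 -1.4 50 0 0 0; 15 -1.4 110 0 0 0; 15 -1.4 170 0 0 0; 15 -50 200 0 0 0; 15 -110 200 0 0 0; 15 -170 200 0 0 0; 15 -230 200 0 0 0; 15 -280 200 0 0 0; 15 -280 200 0 0 0"
}}

```text
t: 13.7
tool_pos: [0.4995, -0.2133, 0.3888]
tool_rot: [-0.151, -3.126, -0.001]
contact_force: [-0.2, 0.2, -0.0]
opening: 0.0553
```

```bash
python3 - <<'E'
from h import *
d,K=cam('top'); save(d,'c6.png',(200,135,310,260),4.8)
d,K=cam('scene'); save(d,'c7.png',(220,160,370,285),5)
o=monitor.get_obs();print(o['t'],o['tool_pos'],o['contact_force'])
E
```

```text
13.8 [ 0.49992133 -0.21053273  0.38942253] [0.0339964  0.70281741 1.11832676]
```

View pics/c6.png

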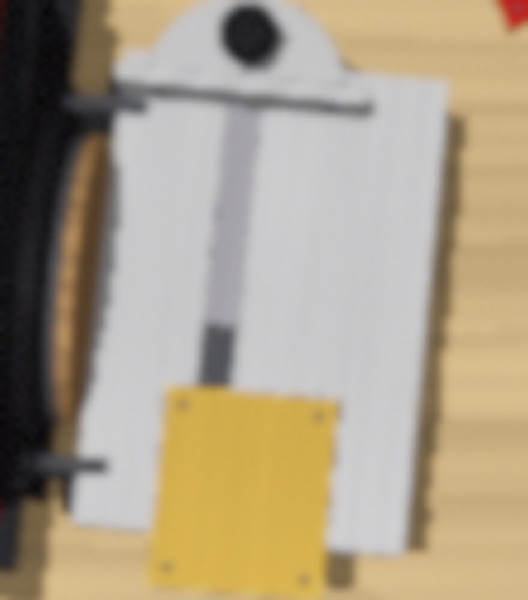

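The plate is now square on the near end: far corners (167,387), (341,401), near-left (149,583). The fence is at the far stop. I'll compute the overhang and take one shifted enlarged crop.

```bash
python3 - <<'E'
from h import *
d,K=cam('top'); save(d,'c8.png',(205,205,295,275),8)
o=lambda a:(np.array(a,float)+.5)/4.8-.5+[200,135]
T=toworld(d,K,o([(120,50),(447,83),(405,553),(72,523)]),.12)[:,:2]
c=np.array([.5226,.0588]);th=-.0923;R=np.array([[np.cos(th),-np.sin(th)],[np.sin(th),np.cos(th)]])
Q=toworld(d,K,o([(167,387),(341,401),(149,583)]),.125)[:,:2]
print(((Q-c)@R).round(4))
def pr(x,y,z): return (topix(d,K,[list(c+R@np.array([x,y]))+[z]])[0]-[205,205]+.5)*8-.5
for y in(.053,-.037): print('near edge -0.155 predicted',pr(-.155,y,.125),'far',pr(-.051,y,.125))
E
```

```text
[[-0.0506  0.0436]
 [-0.0496 -0.046 ]
 [-0.1514  0.0427]]
near edge -0.155 predicted [173.95619196 420.82729857] far [208.15073243  83.86627956]
near edge -0.155 predicted [467.70807756 447.79892386] far [499.13671957 110.63262542]
```

View pics/c8.png

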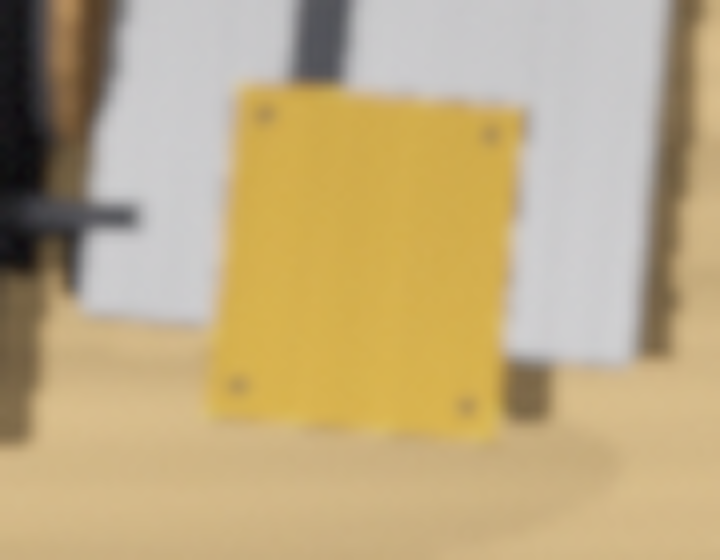

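View pics/c7.png

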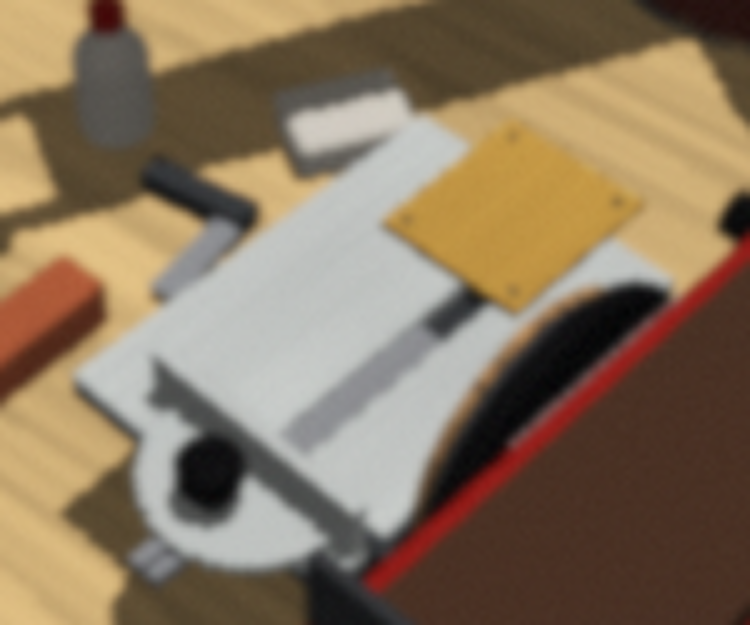

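The plate lies flat, square and overhanging. The gauge is at its far stop (knob 208,470), the bystanders are unmoved, and the arm is clear. Handing in.

```bash
python3 -c "
from station import workorder
print(workorder.finish_job())"
```

```text
the job is handed in; nothing more can be done
None
```

I handed the job in at about 14 s. The mitre gauge is fully back, and the plate lies flat with its near edge past the table by about 28 mm.

- **Gauge:** I pushed the fence back with shut fingers until the force rose to 12.7 N, with the face at about 99.7 mm past the table's middle (100 mm expected at the stop).
- **Plate:** I pushed it from behind with two half-open fingers about 1.5–2 mm above the table, so it squared itself as it slid.
- **Overhang and squareness:** The arm's position gave about 28.4 mm. The picture gave about 27 mm from the near edge and 28 mm from the far edge. The plate is square to the table within about 1°. I left it slightly under 30 mm rather than risk another push.
- **Clearances:** In the last pictures the plate lies about 40 mm clear of the sanding disc, the bench items near the table look unmoved, and the arm touches nothing.

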